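Press-check silicone moulds for cure and sort them

TASK

Check the three silicone moulds on the setting plate, from the robot's left to its right and one after the other: with the fingertips press each one's silicone 5 mm down from its surface, keep it there for a moment and feel how hard it pushes back; never dent it deeper than 8 mm. Move the two cured moulds, which push back hard, to the blue tray and set them down there upright and gently, without dropping them; leave the soft one standing where it is on the plate, and leave everything else on the bench alone.

Things in the scene. Friction and masses are not known exactly. Their poses are not given: they have to be found in the camera images.
- plate: aluminium setting plate, 100 mm (its x) by 290 mm (its y), fixed to the bench; its flat top is 22 mm above the bench top (on four levelling feet); origin at the centre of its footprint, at bench height. The three moulds stand in one row along its y axis. It may stand on either side of the bench and turned up to 0.35 rad; its +y end is always the robot's left.
- place_left (a point): left marked place in the row on the plate's top face (left is the robot's left, +y; 84 mm apart). A mould stands on it at the start, centred within 4 mm; moulds are not tracked. All three look alike: white collar 52 mm in diameter, 30 mm high, closed underneath, filled with lilac silicone 43 mm in diameter that stands proud of the collar. About 0.15 kg; grip it by the collar.
- place_middle (a point): middle marked place in the row on the plate's top face (left is the robot's left, +y; 84 mm apart). A mould stands on it at the start, centred within 4 mm; moulds are not tracked. The silicone's flat top lies 38 to 47 mm above the plate's top face, different for each mould and each time. It gives way straight down under a fingertip and springs back.
- place_right (a point): right marked place in the row on the plate's top face (left is the robot's left, +y; 84 mm apart). A mould stands on it at the start, centred within 4 mm; moulds are not tracked. Silicone pushes back in proportion to depth: cured 13 N at 5 mm (2.6 N per mm), soft 4 N at 5 mm (0.8 N per mm), plus about 0.2 N. Two of the three moulds are cured, one is soft, at any place.
- tray: blue open demoulding tray, 140 mm (its x) by 220 mm (its y), walls 4 mm thick and 22 mm high, inner floor 4 mm above the bench; fixed to the bench; origin at the centre of its underside. There is room for two moulds side by side along y, about 50 mm either side of the middle.
- cast: bystander, leave alone: stone cast of a jaw, horseshoe base 46 x 62 x 18 mm with teeth; origin at the middle of its underside
- mix_cup: bystander, leave alone: clear mixing cup, 52 mm in diameter, 55 mm high; origin at the middle of its underside
- rubber_bowl: bystander, leave alone: green mixing bowl, 110 mm in diameter, 60 mm high; origin at the middle of its underside
- spatula: bystander, leave alone: mixing spatula lying flat, 190 mm long; origin at the middle of its underside
- brush: bystander, leave alone: brush lying flat, 170 mm long; origin at the middle of its underside
- spray: bystander, leave alone: white bottle with white cap, 44 mm in diameter, 130 mm high; origin at the middle of its underside
- spare_collar: bystander, leave alone: empty white collar ring without silicone, 52 mm in diameter, 30 mm high; origin at the middle of its underside

How it is judged:
By the outcome, as a careful person would: the job done as asked, in the order asked, and still so for the second after the job is handed in, with the robot touching nothing.
It also fails if it takes over 72 s, if anything falls off the work surface, if the arm or the gripper's body presses on something with over 40 N, if the wrist force passes 120 N, or if a joint passes its speed limit or range.

ROBOT

A 6-joint arm with a two-finger parallel gripper is mounted at the origin on the work surface. World frame = base frame: x ahead of the robot, y to its left, z up, the work surface at z = 0. Lengths are in mm, angles in rad, forces in N, time in s.
With the tool pointing down it reaches from about 250 to 725 mm from the base axis. Payload 9.7 kg.
Tool frame: the origin (TCP) lies on the centre line of the jaws, within the pads' length; the fingertips stand 11 mm ahead of it and the grasp point (between the pads) lies 8 mm behind it; y points along the fingers, z is the direction in which the jaws open and shut, and the axes are right-handed (so a half turn about y gives the same grasp; the last joint's range is limited). The gripper opens to 85 mm and grips with 20 to 120 N. Pads are 22 mm wide; open, the fingers measure 114 mm over their backs; the gripper's body (76 mm by 85 mm) begins 54 mm behind the grasp point. The pads swing forward as they close: fully open they stand 13 mm farther back than shut.
Start: joints at [1.274, 0.087, 0.176, 1.66, 0, 1.571], TCP at [160.851, 525.95, 214.284] pointing down, gripper open.
Joint ranges: [-3.13, 3.13], [-0.85, 1.81], [-1.15, 1.24], [-2.2, 2.28], [-1.44, 1.52], [-3.14, 3.14]. Speed limits (rad/s): [2.22, 2.22, 2.57, 3.14, 3.14, 3.14].

INTERFACE

Orientations are given as a unit quaternion [x, y, z, w].
In Python, from station import env gives the robot as it stands. Calls block until the motion is done:
- env.move_pose(position, orientation): joint-space move of the TCP to a pose.
- env.line_to(position, frame=None, vel=150, guard=None): straight line of the TCP; frame=None keeps the orientation; vel is the mean speed in mm/s. With guard (N) it stops when the force on the tool has changed by that much, and returns True; else False.
- env.goto_joints(angles): joint-space move.
- env.set_gripper(opening, newtons=None): opening from 0.0 (shut) to 1.0 (fully open); newtons is the grip in N (None keeps the last); returns when the fingers have stopped.
- env.hold(seconds).
- env.ik(position, orientation): joint angles nearest the present ones, or None.
- env.state(): the state.
- env.read_camera(name): name is "side" or "top"; returns a dict with "img" (384x512x3 uint8, blue, green, red), "vfov" (degrees; the focal length in pixels is half the picture's height over the tangent of half this angle, whatever the lens; pixels are square), "cx", "cy" (the principal point, pixels), "R" (3x3) and "t" (3): a world point X has camera coordinates R X + t. Camera axes: x right, y down, z forward; pixel columns grow to the right and rows downward; lengths in mm; the calibration is good to about 2 mm. A picture is of the moment at which its call begins. There is no depth.
A pose or a line that the arm cannot do raises env.PlanningError and nothing moves.
- env.close_job(): hands the job in, once; it reports no verdict.
The state is a dict: "clock": time; "qpos": joint angles; "qvel": joint speeds; "tau": joint torques, N m; "tool_pos": TCP position; "tool_rot": TCP orientation; "wrist_force": force on the tool from outside, world axes, zero at the start; "ft_torque": the same for the moment, N m; "opening": opening from 0.0 (shut) to 1.0 (fully open).
Only numpy, scipy, OpenCV 4.12 (cv2) and the standard library are available. Lean on these libraries where they do the work, as an engineer would, in place of code of your own. Each camera call takes 0.05 s, during which the arm holds its last target.

## Working session

There is one attempt and no reset: what is moved stays moved. The work goes in short steps, each a Python script; the robot and the scene stay as the last script left them, time stands still between calls to the robot, and variables do not carry over. Pictures are saved under pics/ and viewed, and the job is handed in when it is done.

```bash
ls; mkdir -p pics; python3 - <<'E'
from station import env
import cv2, numpy as np
np.set_printoptions(precision=4,suppress=True)
s=env.state(); print(s)
for n in ("top","side"):
    c=env.read_camera(n); cv2.imwrite(f"pics/{n}0.png",c["img"]); print(n,c["vfov"],c["cx"],c["cy"],c["R"],c["t"],c.keys())
    np.savez(f"{n}0.npz",**c)
E
```

```text
pics
{'clock': 0.0, 'qpos': array([ 1.274 ,  0.0875,  0.1752,  1.6598, -0.    ,  1.5708]), 'qvel': array([ 0.0017,  0.0003,  0.0004, -0.0005, -0.002 ,  0.0006]), 'tau': array([ -0.0011, -52.0393,  46.48  ,   0.0165,  -0.0001,   0.    ]), 'tool_pos': array([160.7806, 525.7227, 213.5819]), 'tool_rot': array([ 0.6998, -0.1046,  0.1045, -0.6989]), 'wrist_force': array([-0.2658, -0.3805, -0.7813]), 'ft_torque': array([0.014 , 0.0295, 0.0211]), 'opening': 0.9998205678535336}
top 54.946964002452354 246.14694690827545 189.04277683473597 [[ 0.0026 -1.     -0.0039]
 [-0.9731 -0.0016 -0.2303]
 [ 0.2302  0.0044 -0.9731]] [ -4.4534 554.8836 797.7865] dict_keys(['img', 'vfov', 'cx', 'cy', 'R', 't'])
side 54.48244704848953 252.3523144699824 189.50355146404385 [[-0.9817 -0.1894  0.0182]
 [-0.1441  0.6778 -0.721 ]
 [ 0.1242 -0.7105 -0.6927]] [527.976  116.2279 901.7207] dict_keys(['img', 'vfov', 'cx', 'cy', 'R', 't'])
```

View pics/top0.png

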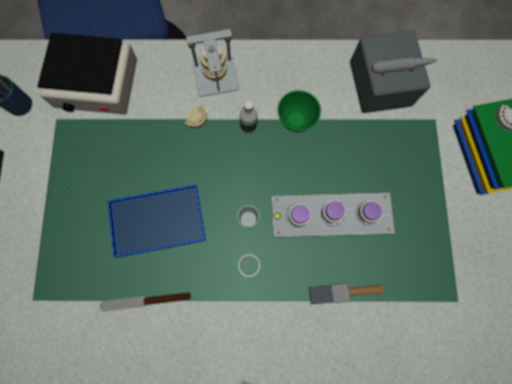

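View pics/side0.png

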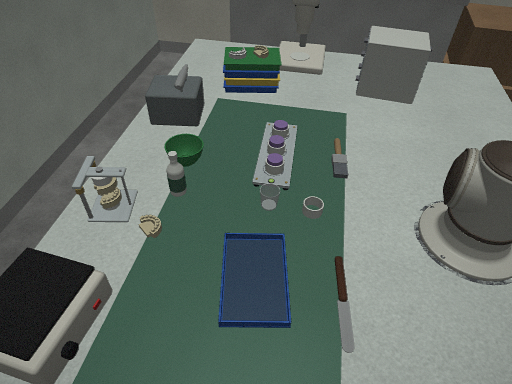

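```bash
python3 - <<'E'
import cv2, numpy as np
a=cv2.imread("pics/top0.png")[180:250,260:405]; b=cv2.imread("pics/side0.png")[110:220,230:340]
cv2.imwrite("pics/topz.png",cv2.resize(a,None,fx=5.5,fy=5.5,interpolation=cv2.INTER_CUBIC))
cv2.imwrite("pics/sidez.png",cv2.resize(b,None,fx=5.4,fy=5.4,interpolation=cv2.INTER_CUBIC))
E
```

```text
(no output)
```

View pics/topz.png

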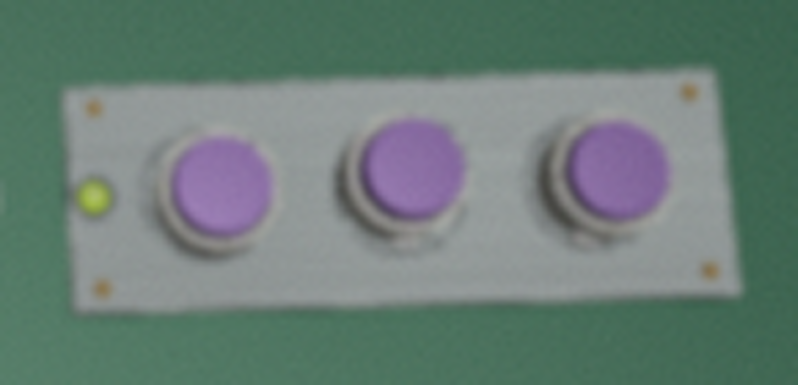

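View pics/sidez.png

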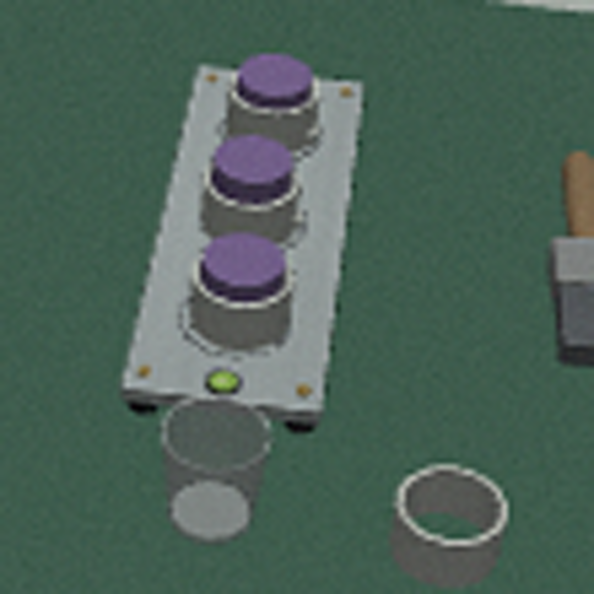

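```bash
cat > h.py <<'E'
import cv2, numpy as np
np.set_printoptions(precision=2,suppress=True)
def ray(c,uv):
    f=c["img"].shape[0]/2/np.tan(np.radians(float(c["vfov"]))/2)
    d=np.array([(uv[0]-c["cx"])/f,(uv[1]-c["cy"])/f,1.0]); R=np.array(c["R"]);t=np.array(c["t"])
    o=-R.T@t; d=R.T@d; return o,d/np.linalg.norm(d)
def on_z(c,uv,z):
    o,d=ray(c,uv); return o+d*(z-o[2])/d[2]
def tri(c1,p1,c2,p2):
    A=np.zeros((3,3));b=np.zeros(3)
    for c,p in((c1,p1),(c2,p2)):
        o,d=ray(c,p);M=np.eye(3)-np.outer(d,d);A+=M;b+=M@o
    X=np.linalg.solve(A,b); gap=[np.linalg.norm(np.cross(X-o,d)) for o,d in (ray(c1,p1),ray(c2,p2))]
    return X,sum(gap)
def lilac(img):
    h=cv2.cvtColor(img,cv2.COLOR_BGR2HSV); return cv2.inRange(h,(125,50,60),(160,255,255))
def blobs(m,amin=30):
    n,l,s,ce=cv2.connectedComponentsWithStats(m); return [(ce[i],s[i]) for i in range(1,n) if s[i,4]>=amin]
E
python3 - <<'E'
from h import *
T=dict(np.load("top0.npz"));S=dict(np.load("side0.npz"))
for n,c in(("top",T),("side",S)):
    print(n,"cam",ray(c,(250,190))[0])
    for ce,s in blobs(lilac(c["img"])): print(" lilac",ce,s, on_z(c,ce,65))
    h=cv2.cvtColor(c["img"],cv2.COLOR_BGR2HSV)
    b=cv2.inRange(h,(105,140,30),(125,255,255))
    for ct in cv2.findContours(b,cv2.RETR_EXTERNAL,cv2.CHAIN_APPROX_NONE)[0]:
        if cv2.contourArea(ct)>2000 and cv2.boundingRect(ct)[1]>100:
            q=cv2.approxPolyDP(cv2.convexHull(ct),8,True)[:,0]; print(" tray",q.tolist()); print(np.array([on_z(c,p,22) for p in q]))
    r=(slice(185,245),slice(262,405)) if n=="top" else (slice(115,195),slice(245,310))
    g=h[r]; m=((g[...,1]<45)&(g[...,2]>(110 if n=="top" else 100))).astype(np.uint8)*255
    m=m|lilac(c["img"])[r]
    cs=cv2.findContours(m,cv2.RETR_EXTERNAL,cv2.CHAIN_APPROX_NONE)[0]; ct=max(cs,key=cv2.contourArea)+np.array([r[1].start,r[0].start])
    q=cv2.approxPolyDP(cv2.convexHull(ct),6,True)[:,0]; print(" plate",q.tolist()); print(np.array([on_z(c,p,22) for p in q]))
    # yellow-green dot
    for ce,s in blobs(cv2.inRange(h[r],(30,90,80),(45,255,255)),4): ce=ce+[r[1].start,r[0].start];print(" dot",ce,s[4],on_z(c,ce,22))
E
```

```text
top cam [356.29  -7.04 904.09]
 lilac [334.57 210.35] [326 202  18  18 260] [ 504.76 -206.93   65.  ]
 lilac [371.86 210.64] [363 202  19  18 255] [ 504.25 -292.6    65.  ]
 lilac [299.82 213.5 ] [291 205  18  18 250] [ 497.27 -126.76   65.  ]
 tray [[196, 186], [204, 240], [113, 256], [108, 200]]
[[572.5  120.34  22.  ]
 [440.3   96.82  22.  ]
 [402.31 310.34  22.  ]
 [536.96 334.1   22.  ]]
 plate [[389, 193], [394, 233], [273, 236], [272, 196]]
[[ 555.63 -352.39   22.  ]
 [ 457.9  -355.85   22.  ]
 [ 450.15  -67.37   22.  ]
 [ 547.64  -66.31   22.  ]]
 dot [276.74 215.59] 27 [499.29 -77.09  22.  ]
side cam [423.09 661.85 698.8 ]
 lilac [280.28 124.51] [274 120  14  10 106] [ 508.   -282.45   65.  ]
 lilac [276.4  140.58] [270 135  14  13 141] [ 507.82 -199.89   65.  ]
 lilac [274.65 158.95] [267 153  16  13 151] [ 500.55 -117.03   65.  ]
 tray [[283, 234], [289, 327], [219, 326], [225, 233]]
[[446.02 100.03  22.  ]
 [405.12 322.86  22.  ]
 [535.58 347.2   22.  ]
 [579.13 124.71  22.  ]]
 plate [[296, 125], [289, 185], [262, 194], [252, 180], [266, 123]]
[[ 464.02 -354.68   22.  ]
 [ 452.32  -69.6    22.  ]
 [ 516.82  -21.04   22.  ]
 [ 552.36  -68.39   22.  ]
 [ 559.98 -345.08   22.  ]]
 dot [270.86 180.21] 14 [502.51 -78.17  22.  ]
```

```bash
cat >> h.py <<'E'
from scipy.spatial.transform import Rotation as Ro
def quat(th,flip=False):
    c,s=np.cos(th),np.sin(th)
    if flip:c,s=-c,-s
    return Ro.from_matrix(np.array([[s,0,c],[-c,0,s],[0,-1,0]])).as_quat()
THP=0.027; THT=0.17
M=[np.array([498.9,-126.8]),np.array([506.0,-207.2]),np.array([505.8,-293.0])]
TR=np.array([490.,217.]); yt=np.array([-np.sin(THT),np.cos(THT)])
E
python3 - <<'E'
from h import *
from station import env
print(Ro.from_quat(env.state()["tool_rot"]).as_matrix())
for f in(0,1):
    for p,th in [(M[0],THP),(M[1],THP),(M[2],THP),(TR+50*yt,THT),(TR-50*yt,THT)]:
        for z in(200,45): print(f,p,z,env.ik([*p,z],quat(th,f)))
E
```

```text
[[ 0.96 -0.    0.29]
 [-0.29 -0.    0.96]
 [-0.   -1.   -0.  ]]
0 [ 498.9 -126.8] 200 [-0.25 -0.    0.06  1.63  0.    1.29]
0 [ 498.9 -126.8] 45 [-0.25  0.01 -0.24  1.33  0.    1.29]
0 [ 506.  -207.2] 200 [-0.39  0.07  0.13  1.63  0.    1.16]
0 [ 506.  -207.2] 45 [-0.39  0.08 -0.16  1.33  0.    1.16]
0 [ 505.8 -293. ] 200 [-0.53  0.17  0.24  1.64  0.    1.02]
0 [ 505.8 -293. ] 45 [-0.53  0.17 -0.06  1.34  0.    1.02]
0 [481.54 266.28] 200 [0.51 0.08 0.14 1.63 0.   1.91]
0 [481.54 266.28] 45 [ 0.51  0.09 -0.15  1.33  0.    1.91]
0 [498.46 167.72] 200 [0.32 0.02 0.08 1.63 0.   1.73]
0 [498.46 167.72] 45 [ 0.32  0.03 -0.21  1.33  0.    1.73]
1 [ 498.9 -126.8] 200 [-0.25 -0.    0.06  1.63  0.   -1.85]
1 [ 498.9 -126.8] 45 [-0.25  0.01 -0.24  1.33  0.   -1.85]
1 [ 506.  -207.2] 200 [-0.39  0.07  0.13  1.63  0.   -1.99]
1 [ 506.  -207.2] 45 [-0.39  0.08 -0.16  1.33  0.   -1.99]
1 [ 505.8 -293. ] 200 [-0.53  0.17  0.24  1.64  0.   -2.12]
1 [ 505.8 -293. ] 45 [-0.53  0.17 -0.06  1.34  0.   -2.12]
1 [481.54 266.28] 200 [ 0.51  0.08  0.14  1.63  0.   -1.24]
1 [481.54 266.28] 45 [ 0.51  0.09 -0.15  1.33  0.   -1.24]
1 [498.46 167.72] 200 [ 0.32  0.02  0.08  1.63  0.   -1.42]
1 [498.46 167.72] 45 [ 0.32  0.03 -0.21  1.33  0.   -1.42]
```

Orientation without the flip is close to the present one. Moving above the left mould with the gripper shut.

```bash
python3 - <<'E'
from h import *
from station import env
env.set_gripper(0.0,30)
env.move_pose([*M[0],180],quat(THP)); print(env.state()["clock"])
env.line_to([*M[0],95],vel=100)
for i in range(6):
    s=env.state(); print(s["clock"],s["tool_pos"],s["wrist_force"],s["opening"]); env.hold(0.05)
for n in ("top","side"):
    c=env.read_camera(n); np.savez(f"{n}1.npz",**c)
    r=c["img"][170:260,250:410] if n=="top" else c["img"][70:220,200:350]
    cv2.imwrite(f"pics/{n}1.png",cv2.resize(r,None,fx=4,fy=4,interpolation=cv2.INTER_CUBIC))
E
```

```text
3.4667
4.4667 [ 499.26 -126.89   95.7 ] [-0.44  0.89 -0.01] -0.0022716243960529668
4.5167 [ 499.36 -126.91   95.83] [-0.11 -0.87  0.57] -0.00015103916918039439
4.5667 [ 499.35 -126.93   95.79] [-0.   -0.23  1.02] 0.006255378446502246
4.6167 [ 499.29 -126.91   95.73] [ 0.71  0.24 -1.24] 0.002598043910531736
4.6667 [ 499.2  -126.9    95.59] [-0.05  0.45 -0.3 ] 0.0012212957311216765
4.7167 [ 499.16 -126.87   95.49] [ 0.61 -0.52 -0.28] -0.002513898709513086
```

View pics/top1.png

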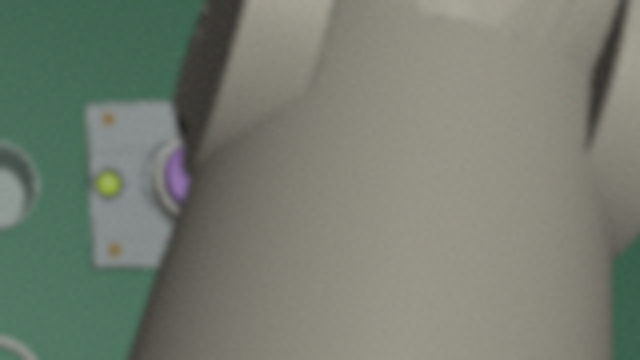

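View pics/side1.png

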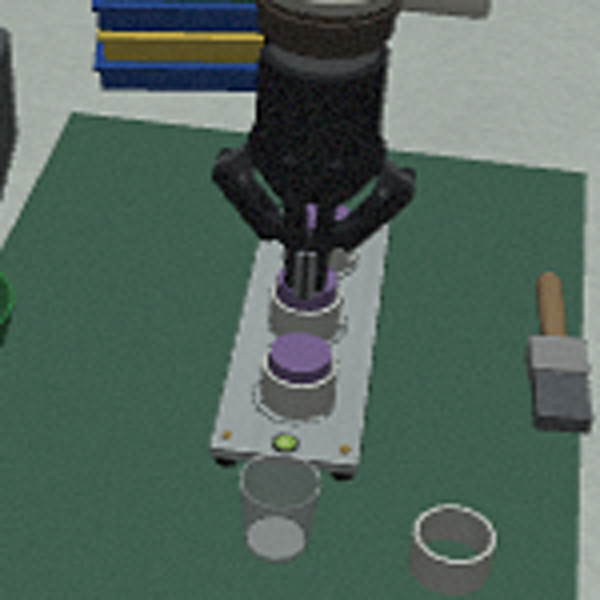

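```bash
python3 - <<'E'
from h import *
c=dict(np.load("side1.npz"))
f=192/np.tan(np.radians(float(c["vfov"]))/2)
for X in ([499.2,-126.9,84.5],[499,-127,65],[499.2,-126.9,92.5]):
    p=c["R"]@np.array(X)+c["t"]; u,v=c["cx"]+f*p[0]/p[2],c["cy"]+f*p[1]/p[2]; print(X,(u,v),(u-200)*4,(v-70)*4)
E
```

```text
[499.2, -126.9, 84.5] (np.float64(276.1281524086098), np.float64(151.04892691482414)) 304.5126096344393 324.19570765929654
[499, -127, 65] (np.float64(275.7572072223741), np.float64(156.74820770489765)) 303.0288288894965 346.9928308195906
[499.2, -126.9, 92.5] (np.float64(276.31609256989145), np.float64(148.66036792102577)) 305.2643702795658 314.64147168410307
```

```bash
python3 - <<'E'
from h import *
c=dict(np.load("side1.npz"))
r=c["img"][120:180,245:310]
r=cv2.resize(r,None,fx=9,fy=9,interpolation=cv2.INTER_CUBIC)
r=np.clip(r.astype(float)*1.6,0,255).astype(np.uint8)
cv2.imwrite("pics/side1z.png",r)
E
```

```text
(no output)
```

View pics/side1z.png

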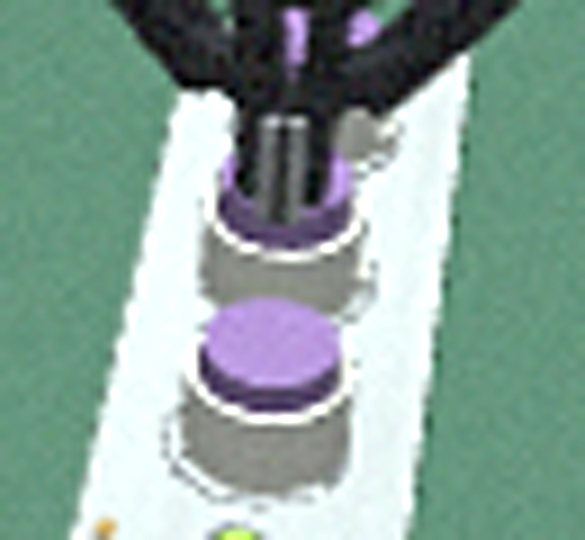

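```bash
python3 - <<'E'
from h import *
c=dict(np.load("side1.npz"));T=dict(np.load("top1.npz"))
def proj(c,X):
    f=192/np.tan(np.radians(float(c["vfov"]))/2)
    p=c["R"]@np.array(X)+c["t"]; return np.array([c["cx"]+f*p[0]/p[2],c["cy"]+f*p[1]/p[2]])
b=on_z(c,(269,204.2),0); print("cup base side",b, "rim pred",proj(c,b+[0,0,55]),"seen 270.2,190.5", "top pred base,rim",proj(T,b),proj(T,b+[0,0,55]))
print("mould top side on z 60/65/69",[on_z(c,(275,158.3),z) for z in(60,65,69)])
for y in(-138,-127,-116):
  for z in(84.5,95,105,115): print(y,z,proj(c,[499.2,y,z]))
S=dict(np.load("side0.npz"));print(abs(S["R"]-c["R"]).max(),abs(S["t"]-c["t"]).max())
E
```

```text
cup base side [495.56  -9.73   0.  ] rim pred [270.08 188.93] seen 270.2,190.5 top pred base,rim [248.79 218.47] [248.87 214.85]
mould top side on z 60/65/69 [array([ 500.64, -126.15,   60.  ]), array([ 500.03, -119.99,   65.  ]), array([ 499.55, -115.05,   69.  ])]
-138 84.5 [276.72 148.55]
-138 95 [276.97 145.42]
-138 105 [277.21 142.39]
-138 115 [277.46 139.32]
-127 84.5 [276.13 151.03]
-127 95 [276.38 147.89]
-127 105 [276.62 144.85]
-127 115 [276.86 141.77]
-116 84.5 [275.54 153.54]
-116 95 [275.78 150.39]
-116 105 [276.02 147.35]
-116 115 [276.26 144.27]
0.0 0.0
```

```bash
python3 - <<'E'
import cv2
a=cv2.imread("pics/top0.png")[90:280,180:310]
cv2.imwrite("pics/topcup.png",cv2.resize(a,None,fx=3,fy=3,interpolation=cv2.INTER_CUBIC))
a=cv2.imread("pics/side0.png")[110:250,130:330]
import numpy as np
cv2.imwrite("pics/sidecup.png",cv2.resize(a,None,fx=4,fy=4,interpolation=cv2.INTER_CUBIC))
E
```

```text
(no output)
```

View pics/topcup.png

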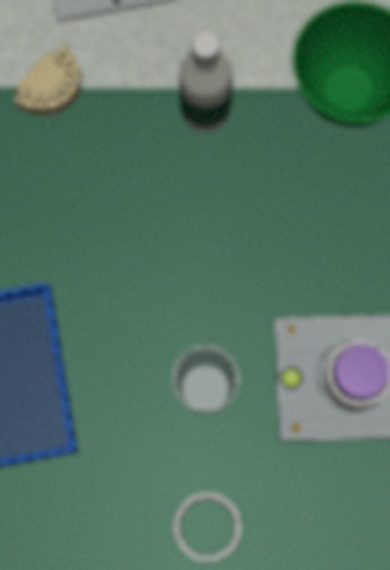

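View pics/sidecup.png

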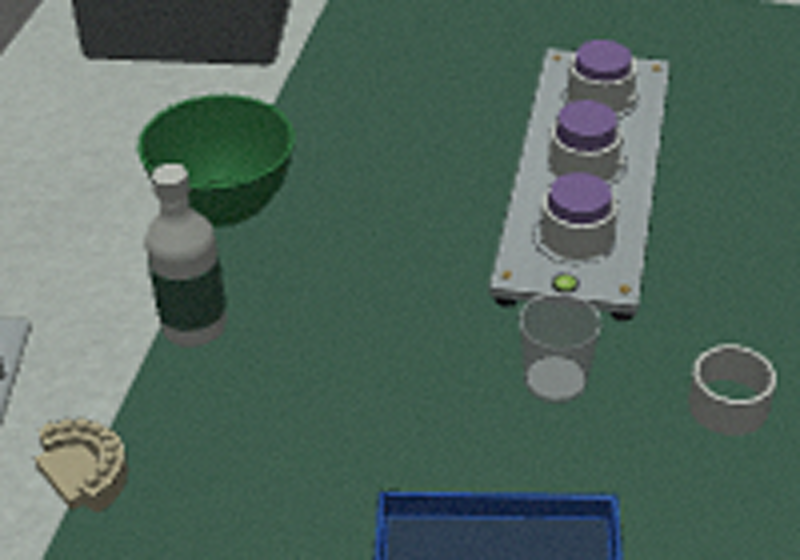

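```bash
python3 - <<'E'
from h import *
from station import env
print(env.line_to([*M[0],85],vel=40,guard=3))
s=env.state(); print(s["clock"],s["tool_pos"],s["wrist_force"])
c=env.read_camera("side"); r=c["img"][120:180,245:310]
r=cv2.resize(r,None,fx=9,fy=9,interpolation=cv2.INTER_CUBIC)
cv2.imwrite("pics/side2z.png",np.clip(r.astype(float)*1.6,0,255).astype(np.uint8))
E
```

```text
False
5.2667 [ 498.62 -126.73   84.52] [ 0.15  0.26 -0.  ]
```

View pics/side2z.png

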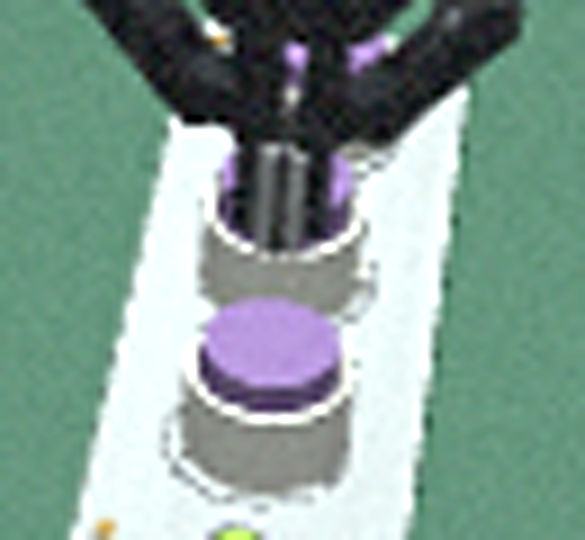

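```bash
python3 - <<'E'
from h import *
T=dict(np.load("top1.npz"))
def proj(c,X):
    f=192/np.tan(np.radians(float(c["vfov"]))/2)
    p=c["R"]@np.array(X)+c["t"]; return np.array([c["cx"]+f*p[0]/p[2],c["cy"]+f*p[1]/p[2]])
for z in(157,200,250):
  for y in (-127,-89,-85): print(z,y,proj(T,[499,y,z]), (proj(T,[499,y,z])-[250,170])*4)
r=T["img"][100:330,240:470]
cv2.imwrite("pics/top1w.png",np.clip(cv2.resize(r,None,fx=2.6,fy=2.6,interpolation=cv2.INTER_CUBIC)*1.5,0,255).astype(np.uint8))
r=dict(np.load("side1.npz"))["img"][0:200,160:400]
cv2.imwrite("pics/side1w.png",np.clip(cv2.resize(r,None,fx=2.8,fy=2.8,interpolation=cv2.INTER_CUBIC)*1.8,0,255).astype(np.uint8))
E
```

```text
157 -127 [306.06 205.26] [224.24 141.03]
157 -89 [287.57 205.22] [150.29 140.9 ]
157 -85 [285.63 205.22] [142.51 140.88]
200 -127 [309.47 201.11] [237.87 124.43]
200 -89 [289.9  201.07] [159.61 124.29]
200 -85 [287.84 201.07] [151.38 124.28]
250 -127 [313.97 195.63] [255.87 102.52]
250 -89 [292.98 195.59] [171.91 102.38]
250 -85 [290.77 195.59] [163.08 102.36]
```

View pics/top1w.png

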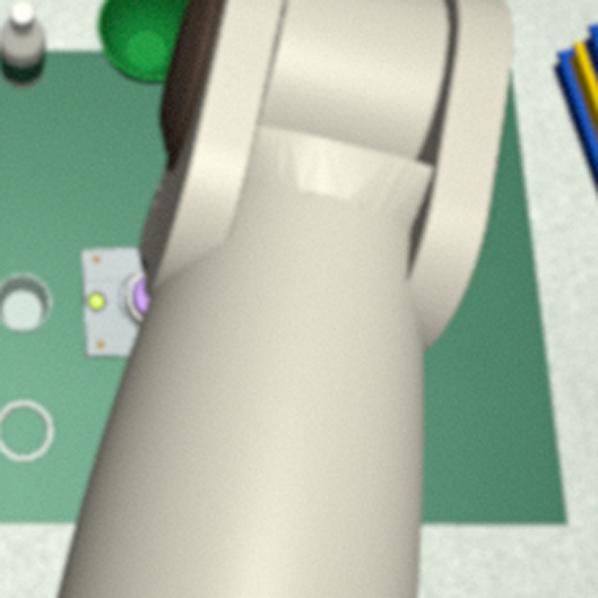

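View pics/side1w.png

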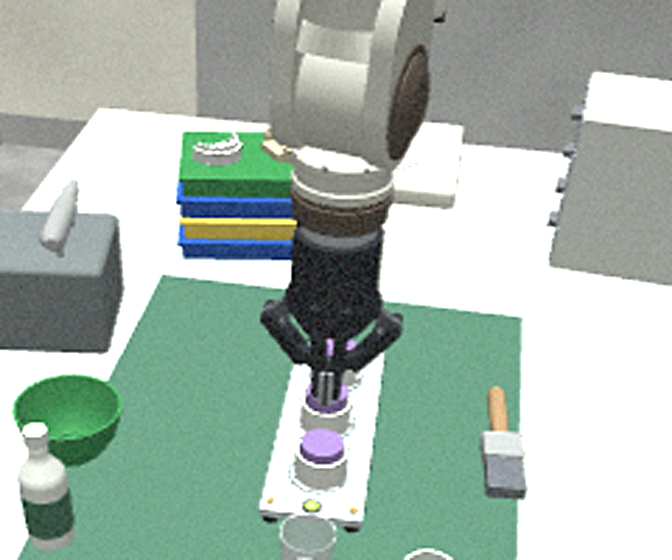

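```bash
cat >> h.py <<'E'
def avg(env,n=8,dt=0.02):
    P=[];F=[]
    for i in range(n):
        s=env.state();P.append(s["tool_pos"]);F.append(s["wrist_force"]);env.hold(dt)
    return np.mean(P,0),np.mean(F,0),s["clock"]
E
python3 - <<'E'
from h import *
from station import env
p,f0,t=avg(env);print(p,f0,t)
for z in np.arange(82,65,-3.0):
    g=env.line_to([*M[0],z],vel=15,guard=2.0)
    p,f,t=avg(env,5); print(z,g,p,f-f0,t)
    if f[2]-f0[2]>1.5: break
c=env.read_camera("side"); r=c["img"][120:180,245:310]
r=cv2.resize(r,None,fx=9,fy=9,interpolation=cv2.INTER_CUBIC)
cv2.imwrite("pics/side3z.png",np.clip(r.astype(float)*1.6,0,255).astype(np.uint8))
E
```

```text
[ 498.9  -126.8    85.01] [-0.12  0.1  -0.16] 5.4333
82.0 False [ 498.85 -126.79   81.93] [-0.03 -0.11  0.15] 5.8667
79.0 False [ 498.86 -126.79   78.92] [-0.04 -0.01  0.06] 6.3
76.0 False [ 498.86 -126.79   75.93] [0.17 0.17 0.35] 6.7333
73.0 False [ 498.84 -126.78   72.9 ] [ 0.02  0.04 -0.13] 7.1667
70.0 False [ 498.84 -126.78   69.9 ] [-0.11  0.33 -0.28] 7.6
67.0 False [ 498.83 -126.79   66.9 ] [0.41 0.03 0.39] 8.0333
```

View pics/side3z.png

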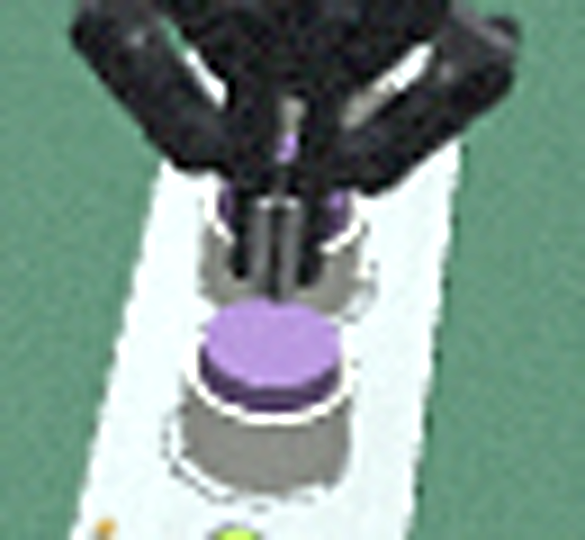

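```bash
python3 - <<'E'
from h import *
from station import env
p,f0,t=avg(env,4)
for z in (64.,61.):
    g=env.line_to([*M[0],z],vel=15,guard=2.0)
    p,f,t=avg(env,4); print(z,g,p,f-f0,t)
    if f[2]-f0[2]>1.5: break
c=env.read_camera("side"); r=c["img"][120:180,245:310]
r=cv2.resize(r,None,fx=9,fy=9,interpolation=cv2.INTER_CUBIC)
cv2.imwrite("pics/side4z.png",np.clip(r.astype(float)*1.6,0,255).astype(np.uint8))
E
```

```text
64.0 False [ 498.83 -126.78   63.88] [ 0.68 -0.89 -0.13] 8.5667
61.0 False [ 498.82 -126.77   60.89] [ 0.34 -0.16 -0.13] 8.9833
```

View pics/side4z.png

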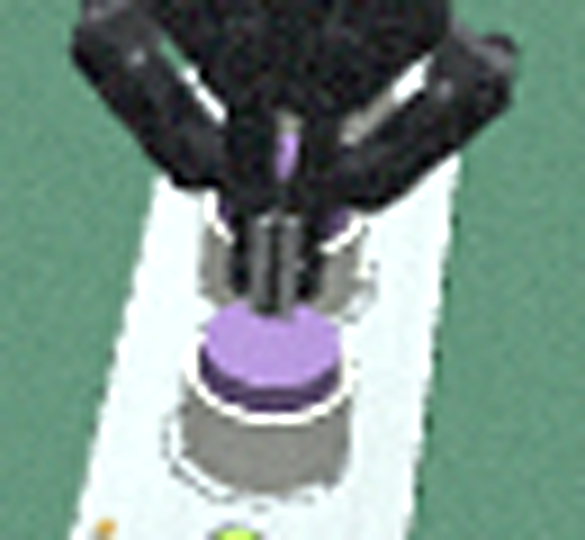

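```bash
python3 - <<'E'
from h import *
from station import env
p,f0,t=avg(env,6);print(f0)
for z in np.arange(58,36,-2.5):
    g=env.line_to([*M[0],z],vel=15,guard=2.0)
    p,f,t=avg(env,4); print(z,g,p,f-f0,t)
    if f[2]-f0[2]>1.2 or g: break
c=env.read_camera("side"); r=c["img"][120:180,245:310]
r=cv2.resize(r,None,fx=9,fy=9,interpolation=cv2.INTER_CUBIC)
cv2.imwrite("pics/side5z.png",np.clip(r.astype(float)*1.6,0,255).astype(np.uint8))
E
```

```text
[0.22 0.41 0.17]
58.0 False [ 498.82 -126.76   57.89] [-0.34 -0.61  0.28] 9.55
55.5 False [ 498.84 -126.79   55.4 ] [-0.34 -0.39 -0.07] 9.9333
53.0 False [ 498.83 -126.78   52.89] [-0.51 -0.55 -0.24] 10.3167
50.5 False [ 498.83 -126.78   50.39] [-0.31 -0.25 -0.34] 10.7
48.0 False [ 498.83 -126.78   47.89] [-0.95 -0.09 -0.26] 11.0833
45.5 False [ 498.84 -126.79   45.42] [-0.69 -0.26 -0.36] 11.4667
43.0 True [ 498.99 -126.82   43.8 ] [-0.04 -0.35  3.43] 11.7417
```

View pics/side5z.png

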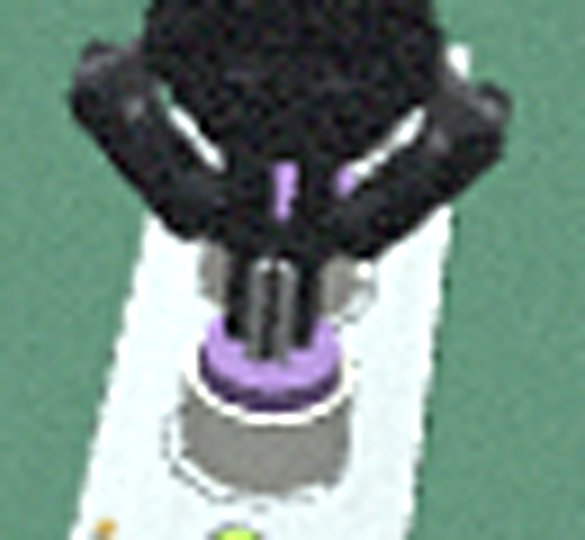

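```bash
cat >> h.py <<'E'
def press(env,xy,zs,slope,depth=5.0,F0=0.0):
    # approach given depth below surface zs using measured position, hold, report
    cmd=zs-depth+1.5; 
    for k in range(4):
        env.line_to([*xy,cmd],vel=15,guard=16); p,f,t=avg(env,6)
        print("  cmd %.2f z %.2f F %.2f depth %.2f t %.2f"%(cmd,p[2],f[2]-F0,zs-p[2],t))
        e=p[2]-(zs-depth)
        if abs(e)<0.25: break
        cmd-=e
    p,f,t=avg(env,20,0.05); print("  HOLD z %.2f F %.2f depth %.2f t %.2f"%(p[2],f[2]-F0,zs-p[2],t))
    return p,f[2]-F0
E
python3 - <<'E'
from h import *
from station import env
press(env,M[0],45.1,2.6,F0=-0.1)
env.line_to([*M[0],75],vel=80)
p,f,t=avg(env,6);print(p,f,t)
E
```

```text
cmd 41.60 z 42.23 F 8.07 depth 2.87 t 12.17
  cmd 39.47 z 40.61 F 11.90 depth 4.49 t 12.56
  cmd 38.96 z 40.25 F 12.75 depth 4.85 t 12.91
  HOLD z 40.26 F 12.84 depth 4.84 t 13.88
[ 498.73 -126.76   74.59] [-0.19  0.02  0.07] 14.6083
```

```bash
cat >> h.py <<'E'
def probe(env,xy,z0=58,zmin=36):
    p,f,t=avg(env,10); F0=f[2]; prev=None
    for z in np.arange(z0,zmin,-2.5):
        g=env.line_to([*xy,z],vel=15,guard=2.0); p,f,t=avg(env,6); F=f[2]-F0
        print(z,g,p,"%.2f"%F,"%.2f"%t)
        if F>1.2: break
        prev=p[2]
    else: return None
    # one more mm for the slope
    z1,F1=p[2],F
    env.line_to([*xy,z-1.0 if not g else z1-1.0],vel=15); p,f,t=avg(env,8); z2,F2=p[2],f[2]-F0
    k=(F2-F1)/(z1-z2); print("slope",k,"z2",z2,"F2",F2,"last free z",prev)
    return F0,z2,F2,k
E
python3 - <<'E'
from h import *
from station import env
xy=M[1]+[0,2]
env.move_pose([*xy,75],quat(THP)); env.hold(0.2)
r=probe(env,xy); print(r)
c=env.read_camera("side"); r=c["img"][110:170,245:310]
r=cv2.resize(r,None,fx=9,fy=9,interpolation=cv2.INTER_CUBIC)
cv2.imwrite("pics/side6z.png",np.clip(r.astype(float)*1.6,0,255).astype(np.uint8))
E
```

```text
58.0 False [ 506.07 -205.22   58.12] -0.22 16.77
55.5 False [ 505.93 -205.17   55.38] -0.37 17.18
53.0 False [ 505.94 -205.18   52.91] -0.21 17.60
50.5 False [ 505.96 -205.18   50.43] -0.04 18.02
48.0 False [ 506.05 -205.22   48.04] 0.27 18.43
45.5 False [ 506.07 -205.23   45.63] 2.26 18.85
slope 0.7812414750227374 z2 44.6034024963808 F2 3.0678818666244774 last free z 48.03825960674126
(np.float64(0.3197535493992682), np.float64(44.6034024963808), np.float64(3.0678818666244774), np.float64(0.7812414750227374))
```

View pics/side6z.png

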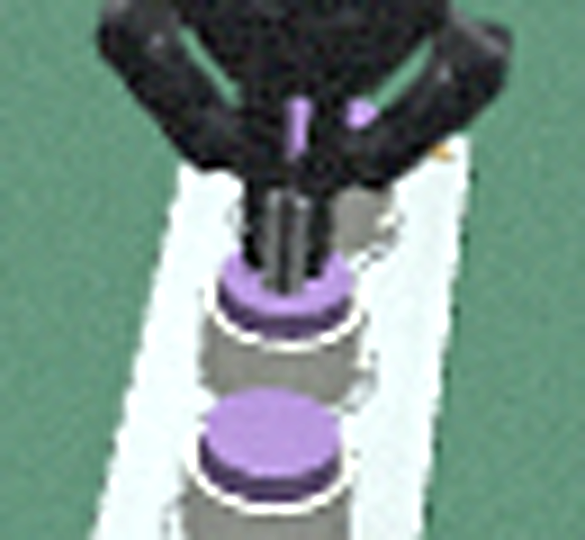

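```bash
python3 - <<'E'
from h import *
from station import env
xy=M[1]+[0,2]
press(env,xy,48.5,0.8,depth=5.0,F0=0.1)
env.line_to([*xy,75],vel=80)
xy=M[2]+[0,2]
env.move_pose([*xy,75],quat(THP)); env.hold(0.2)
print(probe(env,xy))
E
```

```text
cmd 45.00 z 45.02 F 2.74 depth 3.48 t 19.63
  cmd 43.48 z 43.53 F 4.32 depth 4.97 t 19.98
  HOLD z 43.52 F 4.22 depth 4.98 t 20.95
58.0 False [ 505.86 -291.03   58.13] -0.41 23.71
55.5 False [ 505.74 -290.97   55.39] -0.19 24.12
53.0 False [ 505.75 -290.96   52.91] -0.02 24.54
50.5 False [ 505.74 -290.98   50.4 ] -0.14 24.96
48.0 False [ 505.74 -290.96   47.91] 0.04 25.38
45.5 False [ 505.75 -290.97   45.41] 0.13 25.79
43.0 False [ 505.99 -291.1    43.28] 2.63 26.21
slope 2.5359226508399755 z2 42.32365995108536 F2 5.058470650918299 last free z 45.410064144868954
(np.float64(0.09776066876439873), np.float64(42.32365995108536), np.float64(5.058470650918299), np.float64(2.5359226508399755))
```

```bash
python3 - <<'E'
from h import *
from station import env
xy=M[2]+[0,2]
press(env,xy,44.23,2.6,depth=5.0,F0=0.0)
env.line_to([*xy,120],vel=100)
env.set_gripper(1.0)
s=env.state();print(s["clock"],s["tool_pos"],s["opening"])
c=env.read_camera("side"); r=c["img"][60:170,220:340];np.savez("side7.npz",**c)
r=cv2.resize(r,None,fx=5,fy=5,interpolation=cv2.INTER_CUBIC)
cv2.imwrite("pics/side7z.png",np.clip(r.astype(float)*1.6,0,255).astype(np.uint8))
E
```

```text
cmd 40.73 z 41.30 F 7.61 depth 2.93 t 26.94
  cmd 38.66 z 39.78 F 11.34 depth 4.45 t 27.33
  cmd 38.11 z 39.41 F 12.61 depth 4.82 t 27.68
  HOLD z 39.40 F 12.29 depth 4.83 t 28.65
30.45 [ 505.8  -291.01  119.99] 0.9940842210712071
```

View pics/side7z.png

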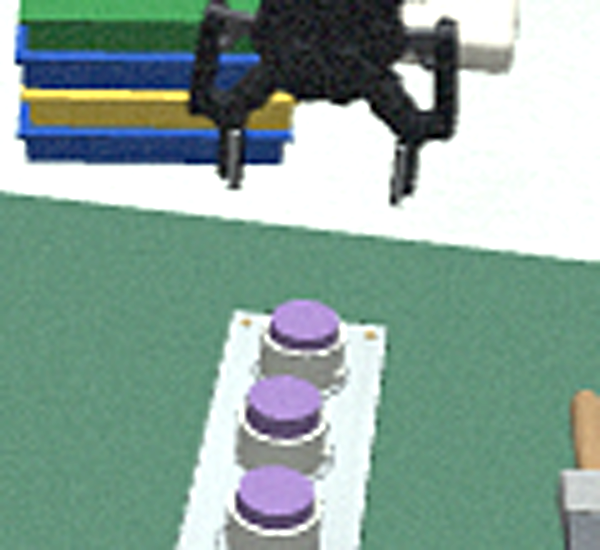

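```bash
python3 - <<'E'
from h import *
c=dict(np.load("side7.npz"))
def proj(c,X):
    f=192/np.tan(np.radians(float(c["vfov"]))/2)
    p=c["R"]@np.array(X)+c["t"]; return np.array([c["cx"]+f*p[0]/p[2],c["cy"]+f*p[1]/p[2]])
a=np.array([np.cos(THP),np.sin(THP)])
for z in(109,122,136.5,149.5,160):
    for sgn in(1,-1):
        xy=np.array([505.8,-291])+sgn*46*a; print(z,sgn,proj(c,[*(xy+[0,11]),z]))
print(proj(c,[505.8,-280,136.5]))
E
```

```text
109 1 [266.36 110.74]
109 -1 [297.73 114.02]
122 1 [266.55 106.86]
122 -1 [298.19 110.13]
136.5 1 [266.78 102.46]
136.5 -1 [298.72 105.72]
149.5 1 [266.98  98.44]
149.5 -1 [299.2  101.69]
160 1 [267.15  95.14]
160 -1 [299.59  98.39]
[282.68 104.08]
```

```bash
python3 - <<'E'
from h import *
from station import env
for p,th in [(M[2],THP),(M[0],THP),(TR+50*yt,THT),(TR-50*yt,THT)]:
    for z in (110,7,-14): print(p,z,env.ik([*p,z],quat(th)))
E
```

```text
[ 505.8 -293. ] 110 [-0.53  0.15  0.05  1.47  0.    1.02]
[ 505.8 -293. ] 7 [-0.53  0.19 -0.11  1.27  0.    1.02]
[ 505.8 -293. ] -14 [-0.53  0.2  -0.14  1.23  0.    1.02]
[ 498.9 -126.8] 110 [-0.25 -0.01 -0.13  1.46  0.    1.29]
[ 498.9 -126.8] 7 [-0.25  0.02 -0.29  1.26  0.    1.29]
[ 498.9 -126.8] -14 [-0.25  0.04 -0.32  1.21  0.    1.29]
[481.54 266.28] 110 [ 0.51  0.07 -0.04  1.46  0.    1.91]
[481.54 266.28] 7 [ 0.51  0.11 -0.2   1.26  0.    1.91]
[481.54 266.28] -14 [ 0.51  0.12 -0.23  1.22  0.    1.91]
[498.46 167.72] 110 [ 0.32  0.02 -0.1   1.46  0.    1.73]
[498.46 167.72] 7 [ 0.32  0.05 -0.26  1.26  0.    1.73]
[498.46 167.72] -14 [ 0.32  0.06 -0.29  1.21  0.    1.73]
```

```bash
python3 - <<'E'
from h import *
from station import env
xy=M[2]+[0,1]
print(env.line_to([*xy,30],vel=120,guard=15), env.line_to([*xy,8],vel=50,guard=5))
s=env.state();print(s["clock"],s["tool_pos"],s["wrist_force"])
env.set_gripper(0.0,30)
p,f,t=avg(env,3);print(t,p,f,env.state()["opening"])
c=env.read_camera("side"); r=c["img"][60:170,220:340]
r=cv2.resize(r,None,fx=5,fy=5,interpolation=cv2.INTER_CUBIC)
cv2.imwrite("pics/side8z.png",np.clip(r.astype(float)*1.6,0,255).astype(np.uint8))
E
```

```text
False False
31.9917 [ 505.7  -291.96    7.84] [ 0.32  0.6  -0.3 ]
32.4417 [ 505.99 -292.15    8.63] [-1.41  0.9   5.39] 0.6106084103300207
```

View pics/side8z.png

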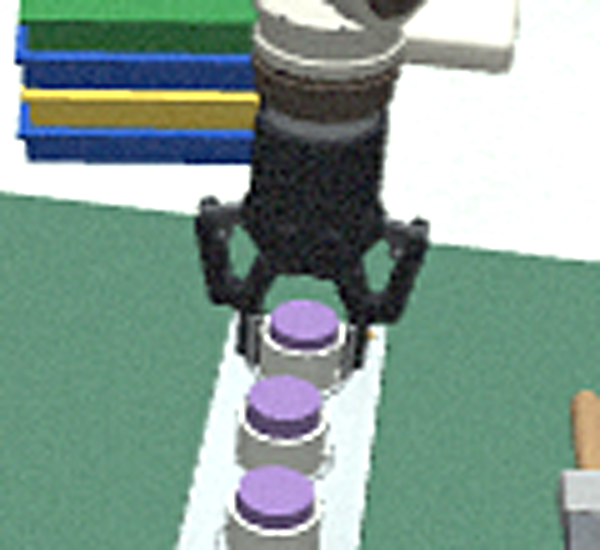

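```bash
python3 - <<'E'
from h import *
from station import env
xy=M[2]+[0,1]
zg=env.state()["tool_pos"][2]
env.line_to([*xy,95],vel=120)
p,f,t=avg(env,5);print(t,p,f,env.state()["opening"],zg)
d=TR+50*yt
env.move_pose([*d,95],quat(THT))
env.line_to([*d,15],vel=120)
p,f,t=avg(env,4);print(t,p,f)
c=env.read_camera("side"); cv2.imwrite("pics/side9.png",c["img"])
E
```

```text
33.45 [ 505.35 -291.74   93.86] [-0.33 -0.29 -1.55] 0.6084194006820647 8.575913030712659
36.35 [482.08 266.49  15.9 ] [ 0.52  0.33 -1.48]
```

View pics/side9.png

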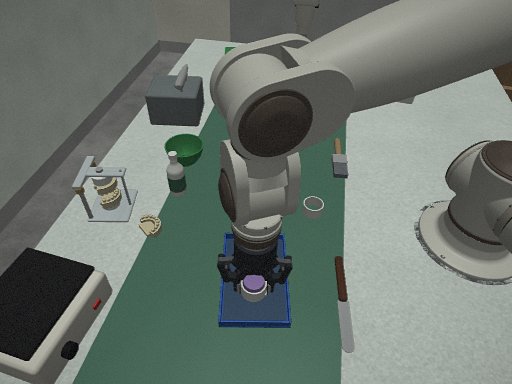

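```bash
python3 - <<'E'
from h import *
from station import env
d=TR+50*yt
print(env.line_to([*d,-4],vel=60,guard=6))
g=env.line_to([*d,-13],vel=12,guard=2.5)
p,f,t=avg(env,4);print(g,t,p,f)
E
```

```text
False
True 37.45 [481.64 266.33  -9.4 ] [0.04 0.16 5.2 ]
```

```bash
python3 - <<'E'
from h import *
from station import env
d=TR+50*yt
env.set_gripper(0.8)
p,f,t=avg(env,2);print(t,p,f,env.state()["opening"])
env.line_to([*d,90],vel=150)
xy=M[0]+[0,1]
env.move_pose([*xy,95],quat(THP))
p,f,t=avg(env,2);print(t,p,f)
for n in("side","top"):
    c=env.read_camera(n); np.savez(n+"10.npz",**c); cv2.imwrite(f"pics/{n}10.png",c["img"])
E
```

```text
37.7917 [480.84 265.88 -10.53] [-0.53  0.35  0.28] 0.800502216098832
40.1 [ 499.1  -124.98   94.85] [0.01 0.49 0.04]
```

View pics/side10.png

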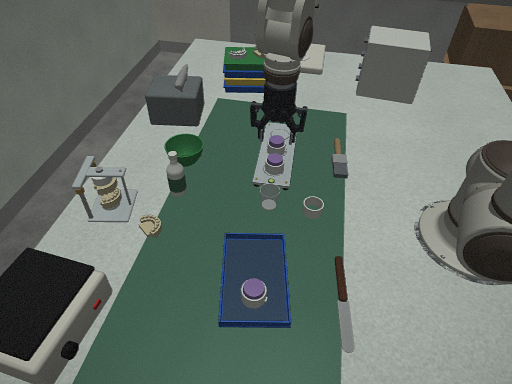

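View pics/top10.png

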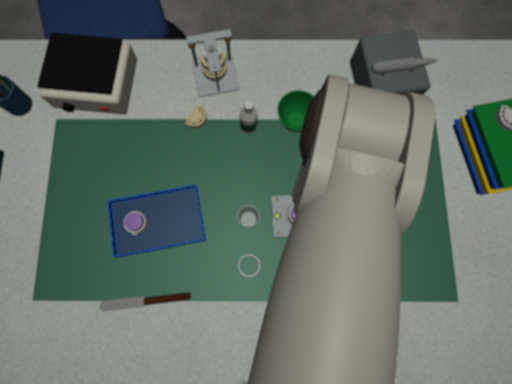

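```bash
python3 - <<'E'
from h import *
from station import env
xy=M[0]+[0.5,0.5]
env.set_gripper(1.0)
print(env.line_to([*xy,30],vel=120,guard=15), env.line_to([*xy,8],vel=50,guard=5))
env.set_gripper(0.0,30)
p,f,t=avg(env,3);print(t,p,f,env.state()["opening"])
if 0.57<env.state()["opening"]<0.66:
    env.line_to([*xy,95],vel=120)
    p,f,t=avg(env,4);print(t,p,f,env.state()["opening"])
    d=TR-50*yt
    env.move_pose([*d,95],quat(THT))
    env.line_to([*d,15],vel=120)
    p,f,t=avg(env,4);print(t,p,f)
    c=env.read_camera("side"); cv2.imwrite("pics/side11.png",c["img"])
E
```

```text
False False
42.2667 [ 499.75 -126.37    8.6 ] [-0.65  0.52  5.13] 0.6030755559284882
43.2083 [ 498.91 -126.18   93.94] [-0.11  0.15 -1.6 ] 0.5984679258648903
45.225 [499.04 167.73  15.87] [-0.05  0.25 -1.24]
```

View pics/side11.png

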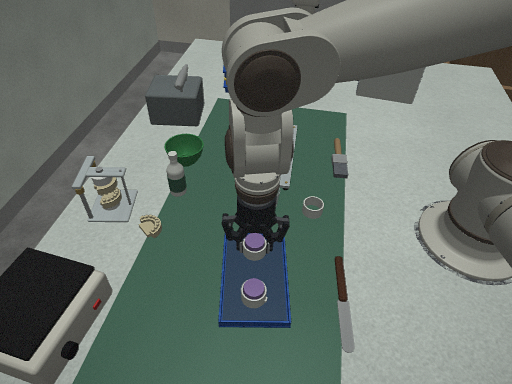

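```bash
python3 - <<'E'
from h import *
from station import env
d=TR-50*yt
print(env.line_to([*d,-4],vel=60,guard=6))
g=env.line_to([*d,-13],vel=12,guard=2.5)
p,f,t=avg(env,4);print(g,t,p,f)
if g and p[2]<-6:
    env.set_gripper(0.8)
    env.line_to([*d,120],vel=150)
    env.move_pose([160,526,214],quat(1.274))
    env.hold(0.3); s=env.state();print(s["clock"],s["tool_pos"],s["wrist_force"])
    for n in("side","top"):
        c=env.read_camera(n); np.savez(n+"12.npz",**c); cv2.imwrite(f"pics/{n}12.png",c["img"])
        for ce,st in blobs(lilac(c["img"])): print(n,ce,st)
E
```

```text
False
True 46.325 [498.57 167.76  -9.4 ] [ 0.07 -0.02  4.83]
49.7917 [160.46 525.82 213.96] [ 0.04 -0.63  0.18]
side [276.42 140.68] [270 135  14  13 142]
side [254.37 248.35] [245 240  19  18 271]
side [253.4  287.98] [243 278  21  21 333]
top [334.57 210.35] [326 202  18  18 260]
top [174.68 214.38] [166 206  18  18 246]
top [133.53 221.17] [125 213  18  18 253]
```

```bash
sleep 1
```

```text
(no output)
```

View pics/side12.png

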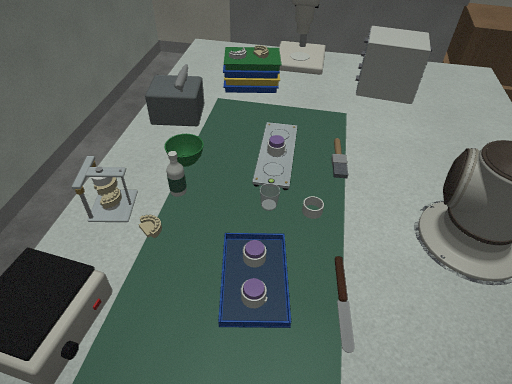

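View pics/top12.png

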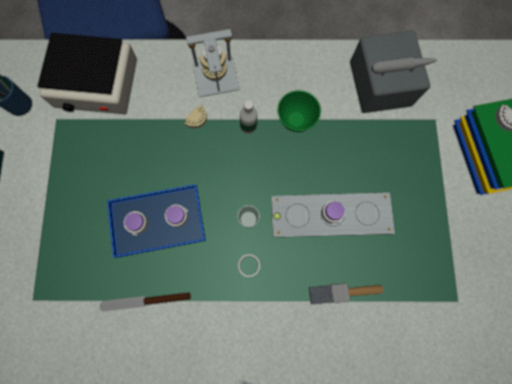

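Both cured moulds stand upright in the tray, at top-view pixels (134,221) and (175,214). The soft one is unmoved at (334.6,210.4), and the bystanders look unchanged. I'm handing the job in.

```bash
python3 - <<'E'
from station import env
env.close_job(); print("closed")
E
```

```text
the job is handed in; nothing more can be done
closed
```

The job is done and handed in, with the clock at about 50 s of the 72 s allowed. The two cured moulds are in the blue tray and the soft one is still on the plate.

I pressed left, middle, right, in that order, and held each press for about 1 s:

| Mould | Dent | Push-back | Result |
|---|---|---|---|
| Left | 4.8 mm | 12.8 N | cured |
| Middle | 5.0 mm | 4.2 N | soft |
| Right | 4.8 mm | 12.3 N | cured |

I worked out the dent depths from the force curves. No press went past about 5 mm.

- **Placing:** the right mould and then the left went to the tray. Each was lowered slowly until it touched the floor, which came at the expected height for both (TCP z −9.4 mm), and then released.
- **Last pictures:** both moulds stand upright in the tray. The soft mould is at the same top-view pixel as at the start, and the bystanders look untouched. I compared the bystanders by eye only.

**Disagreement with the description:** the shut fingertips sat about 16–20 mm behind the reported TCP, not 11 mm ahead of it. Contact therefore came about 30 mm lower in TCP height than expected. I relied on guarded contact and the camera views instead, and set the grip and placing heights from those.

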